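# Gauge the juice groove of a planed carving board

## Task

The carving board has been planed again and we need to know how deep its juice groove still is. Take the dial depth gauge from its stand, stand it upright across the juice groove about half-way along the long side nearest the robot, with its probe in the groove, and press it down gently against its spring until the foot sits flat and firm on the board; hold it there for a second. Then put the gauge back in its stand, upright, with the reading still on it, and leave the other things where they are.

Things in the scene. Friction and masses are not known exactly. Their poses are not given: they have to be found in the camera images.
- gauge_grip (a point): Centre of the round case of a loose dial depth gauge (0.24 to 0.39 kg, 89 mm tall) that stands in its stand; 50 mm above the underside of its foot. The case is 56 mm across, 24 mm thick, a dial on each side: grasp it from above across the 24 mm, along the gauge's y. x runs along the foot, z up. Half a turn about z makes no difference.
- foot (a point): Centre of the flat underside of the gauge's foot, 50 mm below the case's centre; same axes. The foot is a steel bar, 64 mm along x, 20 mm along y, 10 mm high, joined to the case by a 14 mm thick stem. Some 10 N in all (spring included) seat it well; the foot's share must be 2 to 20 N, as a harder press bends the foot and falsifies the reading, and 80 N damages the gauge.
- probe_tip (a point): Tip of the gauge's probe, a steel pin 5 mm in diameter with a round end that comes straight out of the middle of the foot's underside.
- probe (a joint): How far the probe is pushed in (m): 0 = it sticks out 18 mm below the foot, 0.018 = fully in; starts at 0 to 0.002. It goes in with 3 to 5 N against a spring and a brake, and stays where it was pushed, so the reading is kept: depth = 18 mm minus this. It does not come out again, so push it on nothing but the groove floor.
- stand: Gauge stand, fixed to the bench, 96 x 56 mm, two grey blocks on a dark plate; origin at the centre of its underside, x along its length. The foot lies along x, either way round, in a pocket 79 x 34 mm whose floor is 38 mm above the bench, its rim 5 mm higher. The probe hangs free in a gap 25 mm wide and 34 mm deep between the blocks.
- groove (a point): A point on the flat floor of the juice groove, on its centre line, half-way along the long side nearest the robot; 28 mm above the bench. y runs along this side of the groove, x across it towards the middle of the board, z up. The groove is 16 mm wide. The planed face of the board lies 4 to 14 mm above this floor: how much is not known beforehand.
- board: White plastic carving board, 350 mm (y) x 250 mm (x), does not move; origin at the centre of its underside. The juice groove runs round it, its centre line 35 mm in from the edges. The board's top is planed flat and level.
- pan: Bystander: open stainless pan, loose, 108 x 120 x 65 mm, origin at the centre of its underside.
- spray: Bystander: white plastic spray bottle with a trigger head, loose, 68 mm in diameter, 194 mm tall, origin at the centre of its underside.
- whetstone: Bystander: brown whetstone, loose, 70 x 190 x 25 mm, origin at the centre of its underside.
Not all that is in view belongs to the job. What is shaped like the part that bears gauge_grip but purple is not meant. Leave any turquoise look-alike of the stand alone.

How it is judged:
By the outcome, as a careful person would: the job done as asked, in the order asked, and still so for the second after the job is handed in, with the robot touching nothing.
It also fails if it takes over 58 s, if anything falls off the work surface, if the arm or the gripper's body presses on something with over 40 N, if the wrist force passes 120 N, or if a joint passes its speed limit or range.

## Robot

A 7-joint arm with a two-finger parallel gripper is mounted at the origin on the work surface. World frame = base frame: x ahead of the robot, y to its left, z up, the work surface at z = 0. Lengths are in m, angles in rad, forces in N, time in s.
With the tool pointing down it reaches from about 0.35 to 0.775 m from the base axis. Payload 3.1 kg.
Tool frame: the origin (TCP) lies on the centre line of the jaws, within the pads' length; the fingertips stand 17 mm ahead of it and the grasp point (between the pads) lies 2 mm behind it (ctrl.nose_length is the distance from the TCP to the fingertips, in m); z points along the fingers, y is the direction in which the jaws open and shut (so a half turn about z gives the same grasp; the last joint's range is limited). The gripper opens to 85 mm and grips with 20 to 120 N. Pads are 22 mm wide; open, the fingers measure 114 mm over their backs; the gripper's body (76 mm by 85 mm) begins 54 mm behind the grasp point. The pads swing forward as they close: fully open they stand 13 mm farther back than shut.
Start: joints at [1.067, 0.311, 0.014, 1.512, -0.004, 1.319, -0.027], TCP at [0.245, -0.492, 0.221] pointing down, gripper open.
Joint ranges: [-2.7, 2.7], [-0.3, 1.91], [-1.27, 1.3], [0.12, 2.57], [-1.44, 4.58], [0.2, 2.03], [-3.05, 3.05]. Speed limits (rad/s): [2.79, 2.79, 3.14, 3.14, 3.14, 3.14, 3.14].

## Interface

Orientations are given as a rotation vector (axis times angle).
In Python, from rig import sensors, cams, ctrl, nets gives the robot as it stands.
- The arm moves only by the tool carry_out, never from a script. Its argument "steps" is a list that holds one entry, the list of rows, each a list of 7 numbers: the shift along the world's x, y, z in m, then the turn, a rotation vector about the world's x, y, z in degrees, then the gripper command: -1 is fully open, 1 is shut, values between are in proportion. In form: [[[dx, dy, dz, wx, wy, wz, hand], ...]]. A call has exactly 8 rows; each row shifts and turns the commanded pose from where the row before left it; what a row does not reach is not made up. A row lasts 1/10 s, in which the tool goes at most 50 mm and 8.59 degrees, less where a joint would pass 70% of its speed; a pose out of reach is approached as far as the arm can. A call with a gripper value outside its range is refused whole. The fingers move at their own pace and stop on an object; "newtons" is the grip in N (left out, the last holds). Time passes only in rows, so rows that do not move let the fingers close, or fill a call up. It gives the time, the measured TCP pose, the force and the opening at its end, in the units of the state.
- sensors.observe(): the state, without advancing time (a new reading comes with each control period).
- cams.get_image(name): name is "side" or "top"; returns a dict with "image" (400x640x3 uint8, blue, green, red), "range_z" (400x640 float32, m along the optical axis (not along the pixel's ray), 0 where there is no reading), "intrinsics" (3x3 intrinsics, pixels), "T" (4x4, takes a point from camera to world coordinates). Camera axes: x right, y down, z forward; pixel columns grow to the right and rows downward; lengths in m; the calibration is good to about 2 mm. A picture is of the moment at which its call begins.
- ctrl.close_job(): hands the job in, once; it reports no verdict.
Trained networks look in a picture, given as the dict that the camera call returned (one of the last four; its "shot" number tells which), for a name from the list of things; names that differ only in an ending like _2 or _b are one class to them, and where a whole thing is asked for, a point or a joint stands for the part that bears it (a point fixed in the world has none). Each returns a list of dicts, best first, with "confidence" (0 to 1); they miss things now and then, are a little off and sometimes report something else, mostly with a low value. They report only what shows in the picture. A call takes as long as a camera call. They do not tell look-alikes from the thing itself.
- nets.spot_in(thing, picture): "position" ([x, y, z] in m, in world coordinates, good to about 4 mm: the middle of the surface that is visible of it).
- nets.masks_of(thing, picture): "region" (400x640 bool, what is visible of it).
The state is a dict: "clock": time; "joints": joint angles; "dq": joint speeds; "tau": joint torques, N m; "tool_pos": TCP position; "orientation": TCP orientation; "force": force on the tool from outside, world axes, zero at the start; "moment": the same for the moment, N m; "opening": finger opening in m.
Only numpy, scipy, OpenCV 4.12 (cv2) and the standard library are available. Lean on these libraries where they do the work, as an engineer would, in place of code of your own. Each camera call takes 0.05 s, during which the arm holds its last target.

## Working session

There is one attempt and no reset: what is moved stays moved. The work goes in short steps, Python scripts to look and compute and a tool call to move; the robot and the scene stay as the last step left them, time stands still between calls to the robot, and variables do not carry over. Pictures are saved under pics/ and viewed, and the job is handed in when it is done.

Besides the shell and the picture viewer there is one more tool, called as a command line: name --argument value ..., lists and objects as JSON in quotes. carry_out: Moves the arm, as the interface text tells. Its arguments: {"type":"object","properties":{"steps":{"type":"array","items":{"type":"array","items":{"type":"array","items":{"type":"number"}}}},"newtons":{"type":"number"}},"required":["steps"]}

```bash
mkdir -p pics; ls; python3 - <<'E'
from rig import sensors,cams,ctrl,nets
import cv2,numpy as np,pickle
s=sensors.observe();print({k:np.round(v,3) for k,v in s.items()})
for n in("side","top"):
    p=cams.get_image(n);cv2.imwrite(f"pics/{n}0.png",p["image"]);pickle.dump(p,open(f"{n}0.pkl","wb"))
    print(n,p["T"].round(3).tolist(),p["intrinsics"].round(1).tolist())
    for t in("gauge_grip","stand","board","groove","foot","pan","spray","whetstone"):
        try:
            for d in nets.spot_in(t,p)[:3]:print(t,np.round(d["position"],3),round(d["confidence"],2))
        except Exception as e:print(t,e)
E
```

```text
pics
{'clock': np.float64(0.0), 'joints': array([ 1.067,  0.312,  0.014,  1.513, -0.004,  1.319, -0.027]), 'dq': array([-0.001,  0.002, -0.   , -0.001,  0.001,  0.   ,  0.   ]), 'tau': array([ 0.0000e+00, -3.7990e+01,  1.4600e-01, -2.3059e+01,  1.2000e-02,
        1.4000e-02,  0.0000e+00]), 'tool_pos': array([ 0.245, -0.492,  0.22 ]), 'orientation': array([-3.056e+00, -7.190e-01,  1.000e-03]), 'force': array([0.069, 0.62 , 0.617]), 'moment': array([ 0.018, -0.012,  0.041]), 'opening': np.float64(0.085)}
side [[-0.888, -0.231, 0.397, -0.018], [-0.459, 0.49, -0.741, 0.935], [-0.023, -0.841, -0.541, 0.795], [0.0, 0.0, 0.0, 1.0]] [[431.7, 0.0, 323.4], [0.0, 431.7, 194.1], [0.0, 0.0, 1.0]]
gauge_grip [ 0.456 -0.313  0.086] 0.7
gauge_grip [ 0.455 -0.407  0.076] 0.63
gauge_grip [ 0.322 -0.254  0.068] 0.63
stand [ 0.35  -0.452  0.019] 0.93
stand [0.582 0.092 0.007] 0.69
stand [ 0.452 -0.299  0.024] 0.64
board [0.579 0.09  0.009] 0.88
board [0.437 0.324 0.028] 0.42
groove [0.582 0.09  0.011] 0.88
foot [ 0.449 -0.314  0.081] 0.82
foot [ 0.455 -0.408  0.077] 0.66
foot [ 0.316 -0.255  0.061] 0.56
pan [0.437 0.324 0.028] 0.56
spray [0.646 0.395 0.11 ] 0.85
whetstone [ 0.614 -0.361  0.02 ] 0.66
top [[0.016, -0.981, 0.191, 0.272], [-1.0, -0.014, 0.009, -0.046], [-0.006, -0.191, -0.981, 1.429], [0.0, 0.0, 0.0, 1.0]] [[472.7, 0.0, 315.3], [0.0, 472.7, 193.7], [0.0, 0.0, 1.0]]
gauge_grip [ 0.454 -0.323  0.105] 0.85
gauge_grip [ 0.459 -0.412  0.088] 0.77
stand [ 0.347 -0.459  0.036] 0.67
stand [ 0.444 -0.309  0.038] 0.6
board [ 0.632 -0.04   0.027] 0.56
groove [ 0.632 -0.049  0.024] 0.85
foot [ 0.45  -0.322  0.106] 0.75
foot [ 0.457 -0.412  0.088] 0.58
foot [ 0.32 -0.26  0.09] 0.48
pan [ 0.433  0.34  -0.001] 0.87
spray [0.651 0.37  0.123] 0.69
whetstone [ 0.621 -0.384  0.023] 0.58
```

View pics/side0.png

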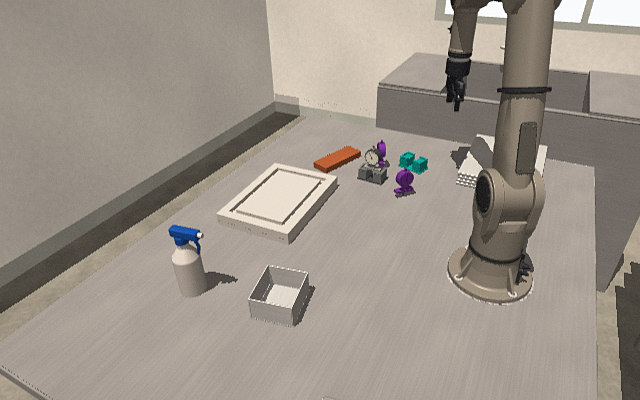

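View pics/top0.png

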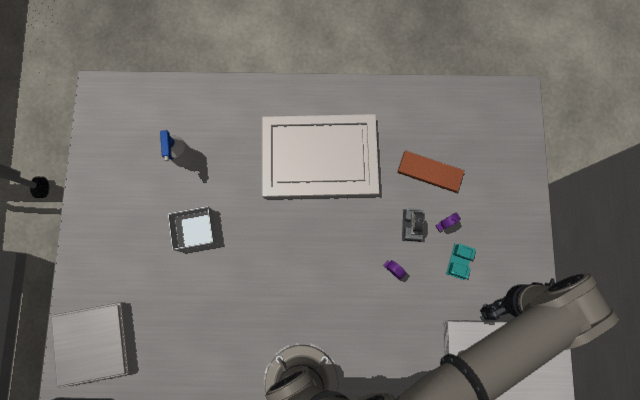

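Candidates for the gauge in the side view are the white-dial gauge in the grey stand (372,160) and two purple look-alikes at (404,180) and (381,148). For the stand there's the grey one (372,174) and a turquoise one (413,161). I choose the white-dial gauge and the grey stand, and will check both in a crop.

```bash
python3 - <<'E'
import cv2,numpy as np,pickle
S=pickle.load(open("side0.pkl","rb"));T=pickle.load(open("top0.pkl","rb"))
a=cv2.resize(S["image"][130:205,330:440],None,fx=5,fy=5,interpolation=cv2.INTER_CUBIC)
b=cv2.resize(T["image"][195:290,375:485],None,fx=5,fy=5,interpolation=cv2.INTER_CUBIC)
cv2.imwrite("pics/c1.png",a);cv2.imwrite("pics/c2.png",b)
def cloud(P):
    z=P["range_z"];v,u=np.mgrid[:400,:640];K=P["intrinsics"]
    c=np.stack([(u-K[0,2])/K[0,0]*z,(v-K[1,2])/K[1,1]*z,z],-1)
    w=c@P["T"][:3,:3].T+P["T"][:3,3];w[z==0]=np.nan;return w
for n,P in(("side",S),("top",T)):
    w=cloud(P);np.save(n+"w.npy",w)
w=np.load("topw.npy")
np.set_printoptions(linewidth=250,suppress=True)
print((w[203:246:2,398:432:2,2]*1000).round())
print("x",w[203:246:4,413,0].round(3),"y",w[225,398:432:4,1].round(3))
print("board rows x col320"); print(np.c_[np.arange(108,205),w[108:205,320]].round(3)[::2])
E
```

```text
[[ -1.   3.  -4.  -3.   2.  -0.  -1.   1.   3.  -2.  -4.  -2.   4.   5.  -5.   4.   1.]
 [ -2.  -3.   1.  -7.  -4.  -1.   0.   2.  -2.   1.  -4.   4.  -1.  -1.  -2.  -1.  -4.]
 [ -0.  -2.  -3.   4.  -2.  -2.  -2.   1.  nan  -5.  -1.   1.  -2.  -0.  -1.  -0.  -1.]
 [  0.   0.  -2.   4.  39.  44.  37.  44.  45.  41.  42.  42.  45.   0.  -0.   1.   2.]
 [  3.   2.   1.   5.  38.  45.  36.  38.  36.  38.  35.  36.  42.  -3.   0.   1.   1.]
 [ -4.   2.   5.  10.  44.  44.  39.  48.  99. 102. 108. 107. 104.  -6.  -3.  -1.   0.]
 [  1.   3.  -5.  15.  46.  42.  39.  48. 102. 112. 113. 114. 114.   4.  -1.   2.   1.]
 [ -1.   1.  -1.  14.  42.  44.  36.  71. 103. 117. 113. 118. 112.   1.  -7.   3.  -4.]
 [  0.  -3.  -2.  16.  32.  25.  31.  79. 108. 114. 119. 126. 111.   3.  -0.   2.   2.]
 [  1.  -2.  -3.   5.   3.   4.   2.  68. 103. 118. 113. 122. 118.  -1.  -4.   5.  -2.]
 [  2.   1.  -1.   4.   9.   4.   2.  73. 106. 110. 107. 119. 115.  nan  -3.  -1.  -4.]
 [  4.  -4.  -1.  -1.   3.   3.   5.  75. 104. 112. 111. 108.  nan  -3.  11.   1.  -3.]
 [ -0.  -1.   3.   7.  48.  46.   5.  80. 10
[... 2009 characters left out ...]
 [166.      0.629  -0.045   0.038]
 [168.      0.623  -0.045   0.04 ]
 [170.      0.616  -0.045   0.04 ]
 [172.      0.61   -0.046   0.041]
 [174.      0.603  -0.046   0.044]
 [176.      0.598  -0.046   0.039]
 [178.      0.591  -0.046   0.04 ]
 [180.      0.584  -0.046   0.044]
 [182.      0.582  -0.046   0.027]
 [184.      0.575  -0.046   0.028]
 [186.      0.566  -0.046   0.043]
 [188.      0.56   -0.046   0.044]
 [190.      0.556  -0.046   0.035]
 [192.        nan     nan     nan]
 [194.      0.542  -0.046   0.041]
 [196.      0.542  -0.047   0.007]
 [198.      0.537  -0.047   0.002]
 [200.      0.532  -0.047  -0.001]
 [202.      0.526  -0.047  -0.004]
 [204.      0.518  -0.047   0.005]]
```

View pics/c1.png

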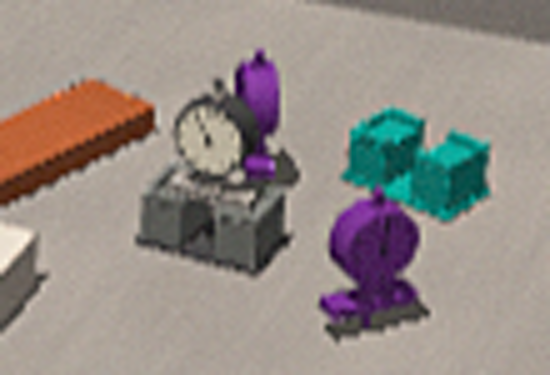

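View pics/c2.png

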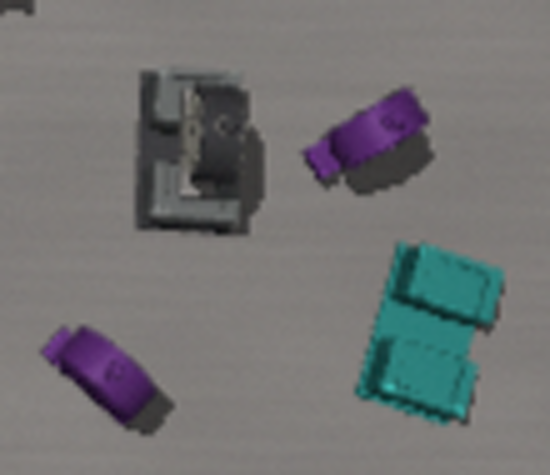

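Confirmed: the white-dial, dark-case gauge stands in the grey stand (crop 2 at ~(215,130)), and the purple and turquoise pieces are separate. Next I'll measure the poses.

```bash
python3 - <<'E'
import cv2,numpy as np,pickle
np.set_printoptions(linewidth=200,suppress=True,precision=4)
W={n:np.load(n+"w.npy") for n in("side","top")}
T=pickle.load(open("top0.pkl","rb"));S=pickle.load(open("side0.pkl","rb"))
for n,w in W.items():
    x,y,z=w[...,0],w[...,1],w[...,2]
    # board
    m=(x>.5)&(x<.84)&(y>-.25)&(y<.2)&(z>.033)&(z<.055)
    m=cv2.morphologyEx(m.astype(np.uint8),cv2.MORPH_OPEN,np.ones((2,2)))>0
    p=w[m];r=cv2.minAreaRect(p[:,:2].astype(np.float32));print(n,"board",r,"z",np.median(p[:,2]))
    # rim top
    m=(x>.38)&(x<.53)&(y>-.365)&(y<-.27)&(z>.03)&(z<.05);p=w[m]
    print(n,"stand",cv2.minAreaRect(p[:,:2].astype(np.float32)),len(p))
    m=(x>.4)&(x<.51)&(y>-.37)&(y<-.27)&(z>.06)&(z<.14);p=w[m]
    c=p[:,:2].mean(0);u,s,v=np.linalg.svd(p[:,:2]-c,full_matrices=False)
    print(n,"gauge c",p.mean(0),"dir",v[0],np.degrees(np.arctan2(v[0,1],v[0,0])),len(p),p.min(0),p.max(0),"rect",cv2.minAreaRect(p[:,:2].astype(np.float32)))
    q=(p[:,:2]-c)@v[1];print(" thick pct",np.percentile(q,[2,98]))
# groove floor in top
w=W["top"];x,y,z=w[...,0],w[...,1],w[...,2]
g=cv2.cvtColor(T["image"],cv2.COLOR_BGR2GRAY);print(g[178:190,[280,300,320,340,360]].T)
print("groove edges cols",g[150,262:290],g[150,355:383])
def topx(u,v,h):
    K=T["intrinsics"];d=T["T"][:3,:3]@[(u-K[0,2])/K[0,0],(v-K[1,2])/K[1,1],1];o=T["T"][:3,3];return o+d*(h-o[2])/d[2]
c=cv2.resize(T["image"][105:205,255:390],None,fx=5.5,fy=5.5,interpolation=cv2.INTER_CUBIC);cv2.imwrite("pics/b.png",c)
E
```

```text
side board ((nan, nan), (0.0, 0.0), 0.0) z nan
side stand ((0.45679643750190735, -0.32183414697647095), (0.05651048570871353, 0.09078206866979599), 87.07467651367188) 218
side gauge c [ 0.4539 -0.3143  0.0928] dir [-0.991  -0.1335] -172.32553872584964 224 [ 0.4289 -0.3365  0.0601] [ 0.4836 -0.3053  0.1295] rect ((0.45623379945755005, -0.32086336612701416), (0.054930783808231354, 0.03067713789641857), 1.098891258239746)
 thick pct [-0.0157  0.0082]
top board ((0.6720027923583984, -0.052752330899238586), (0.23939889669418335, 0.36243677139282227), 5.698272705078125) z nan
top stand ((0.45840367674827576, -0.32536524534225464), (0.0510258823633194, 0.08911461383104324), 86.69733428955078) 284
top gauge c [ 0.456  -0.322   0.1059] dir [-1.      0.0091] 179.47891513131466 214 [ 0.4306 -0.3379  0.0682] [ 0.4831 -0.3113  0.1336] rect ((0.45715856552124023, -0.32445505261421204), (0.025669589638710022, 0.052540574222803116), 88.04895782470703)
 thick pct [-0.0102  0.0146]
[[198 197 197 149  91 179 198 198 198 197 198 198]
 [194 194 193 113 175 195 194 194 195 193 194 195]
 [191 191 166 101 172 190 191 191 191 190 192 192]
 [188 187 124  84 170 187 188 188 188 187 188 188]
 [185 162  97 166 183 184 185 186 184 185 185 186]]
groove edges cols [169 197 197 196 196 196 195 194 184  98 112 194 194 194 194 195 194 194 193 195 193 193 191 193 192 192 194 191] [182 183 182 181 181 182 182 172 122 181 181 182 175 143 182 181 180 181 181 181 181 170  83  59  76 124 125 123]
```

View pics/b.png

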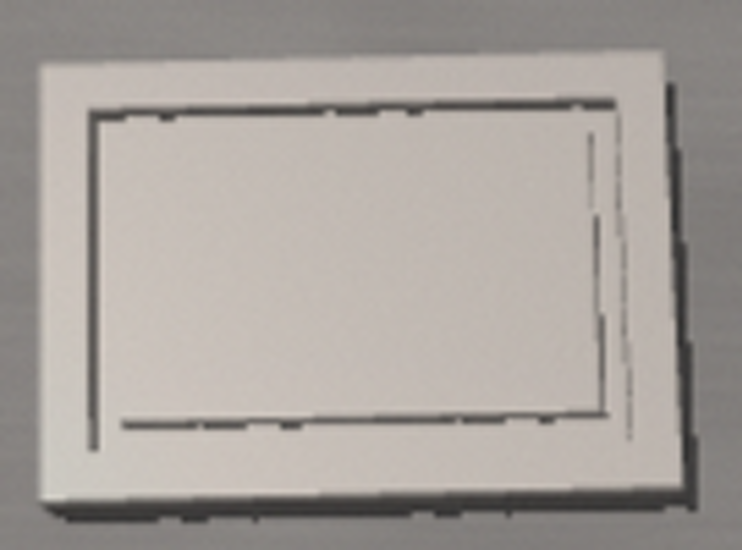

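```bash
python3 - <<'E'
import cv2,numpy as np,pickle
from scipy.optimize import least_squares
np.set_printoptions(linewidth=200,suppress=True,precision=4)
W={n:np.load(n+"w.npy") for n in("side","top")}
C={n:pickle.load(open(n+"0.pkl","rb")) for n in W}
def ray(P,u,v,h):
    K=P["intrinsics"];d=P["T"][:3,:3]@[(u-K[0,2])/K[0,0],(v-K[1,2])/K[1,1],1];o=P["T"][:3,3];return (o+d*(h-o[2])/d[2])[:2]
cr=np.array([(41,64),(664,52),(684,487),(41,500)])/5.5+[255,105]-.41
for h in(.034,.038,.042):
    q=np.array([ray(C["top"],*c,h) for c in cr])
    # TL: +x +y ; TR:+x -y; BR:-x -y; BL:-x +y
    B=np.array([(.125,.175),(.125,-.175),(-.125,-.175),(-.125,.175)])
    f=lambda p:((B@np.array([[np.cos(p[2]),np.sin(p[2])],[-np.sin(p[2]),np.cos(p[2])]])+p[:2])-q).ravel()
    s=least_squares(f,[.67,-.05,0]);th=s.x[2]
    g=s.x[:2]+np.array([np.cos(th),np.sin(th)])*-.09
    print(h,s.x,np.degrees(th),"res mm",s.fun*1000,"groove",g)
w=W["top"];x,y,z=w[...,0],w[...,1],w[...,2]
m=(x>.5)&(x<.84)&(y>-.25)&(y<.2)&(z>.03)&(z<.055);print("board top z",np.median(z[m]),z[m].mean())
w=W["side"];x,y,z=w[...,0],w[...,1],w[...,2]
m=(x>.5)&(x<.84)&(y>-.25)&(y<.2)&(z>.03)&(z<.055);print("side board top z",np.median(z[m]),z[m].mean())
for n,w in W.items():
    x,y,z=w[...,0],w[...,1],w[...,2]
    # groove floor near side
    m=(x>.555)&(x<.605)&(y>-.14)&(y<.04)&(z<.033)&(z>.02);p=w[m]
    if len(p)>5:
        k=np.polyfit(p[:,1],p[:,0],1);print(n,"groove floor: x at y=-.05",np.polyval(k,-.05),"slope deg",-np.degrees(np.arctan(k[0])),len(p))
    m=(x>.38)&(x<.53)&(y>-.365)&(y<-.27)&(z>.075)&(z<.14);p=w[m];print(n,"case",len(p),"x",np.percentile(p[:,0],[1,99]),"y",np.percentile(p[:,1],[1,5,95,99]))
w=W["side"];x,y,z=w[...,0],w[...,1],w[...,2]
m=(x>.43)&(x<.485)&(y>-.318)&(y<-.27)&(z>.072)&(z<.108);p=w[m]
A=np.c_[p[:,0]-.456,p[:,2]-.088,np.ones(len(p))];r=least_squares(lambda k:A@k-p[:,1],[0,0,-.31],loss="soft_l1",f_scale=.002)
print("dial face",r.x,"yaw",np.degrees(r.x[0]),"tilt",np.degrees(r.x[1]),len(p),np.std(r.fun))
for n in W:
    P=C[n];
    a=(slice(140,185),slice(350,400)) if n=="side" else (slice(200,250),slice(395,440))
    cv2.imwrite(f"pics/z_{n}.png",cv2.resize(P["image"][a],None,fx=11,fy=11,interpolation=cv2.INTER_CUBIC))
E
```

```text
0.034 [ 0.6678 -0.0434  0.0351] 2.012382099870036 res mm [-0.5314 -1.1863 -0.1313  0.8596  0.2864  0.896   0.3763 -0.5693] groove [ 0.5778 -0.0466]
0.038 [ 0.6666 -0.0434  0.0351] 2.0123789015164864 res mm [-0.1893 -0.6688  0.2449  0.3682 -0.055   0.3793 -0.0006 -0.0787] groove [ 0.5767 -0.0466]
0.042 [ 0.6655 -0.0434  0.0351] 2.012381953432364 res mm [ 0.1528 -0.1513  0.6211 -0.1231 -0.3964 -0.1373 -0.3775  0.4118] groove [ 0.5755 -0.0466]
board top z 0.04007543789044532 0.039815362757202225
side board top z 0.03923887019390432 0.03880249302115394
side groove floor: x at y=-.05 0.5818755691996091 slope deg 2.053999761672017 113
side case 187 x [0.43   0.4833] y [-0.3332 -0.3294 -0.3076 -0.3066]
top groove floor: x at y=-.05 0.5787848011025452 slope deg 1.8644190402128664 259
top case 207 x [0.4314 0.4826] y [-0.3368 -0.3354 -0.312  -0.3116]
dial face [-0.0053 -0.0217 -0.3116] yaw -0.3064009079018052 tilt -1.2411114096870335 129 0.002598092964008305
```

View pics/z_top.png

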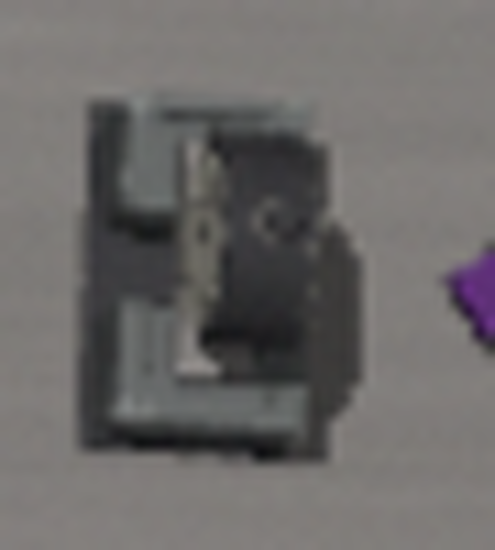

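View pics/z_side.png

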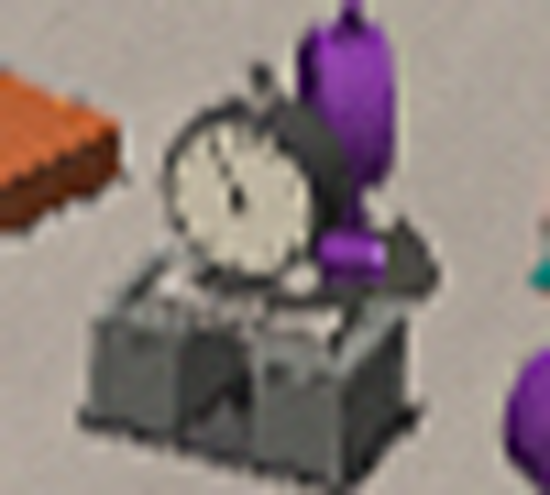

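carry_out --steps '[[[0.0265,0.021,0,0,0,-3.5,-1],[0.0265,0.021,0,0,0,-3.5,-0.5],[0.0265,0.021,0,0,0,-3.5,0],[0.0265,0.021,0,0,0,-3.5,0],[0.0265,0.021,0,0,0,-3.5,0],[0.0265,0.021,0,0,0,-3.5,0],[0.0265,0.021,0,0,0,-3.5,0],[0.0265,0.022,0,0,0,-3.5,0]]]' --newtons 40

```text
clock: 1.7
tool_pos: [0.458, -0.3227, 0.2213]
orientation: [3.141, -0.047, 0.0]
force: [-1.1, -0.1, 0.3]
opening: 0.0428
```

```bash
cat > h.py <<'E'
from rig import sensors,cams,ctrl,nets
import cv2,numpy as np
np.set_printoptions(linewidth=200,suppress=True,precision=4)
def cloud(P):
    z=P["range_z"];v,u=np.mgrid[:400,:640];K=P["intrinsics"]
    c=np.stack([(u-K[0,2])/K[0,0]*z,(v-K[1,2])/K[1,1]*z,z],-1)
    w=c@P["T"][:3,:3].T+P["T"][:3,3];w[z==0]=np.nan;return w
def crop(P,r,f,name):
    cv2.imwrite("pics/"+name,cv2.resize(P["image"][r[0]:r[1],r[2]:r[3]],None,fx=f,fy=f,interpolation=cv2.INTER_CUBIC))
E
python3 - <<'E'
from h import *
P=cams.get_image("side");crop(P,(90,195,320,430),5,"s1.png")
P=cams.get_image("top");crop(P,(170,270,370,490),5,"t1.png")
s=sensors.observe();print(s["tool_pos"],s["orientation"],s["joints"])
E
```

```text
[ 0.4624 -0.3171  0.2211] [-3.1373  0.0262 -0.0055] [ 0.6185  0.3344 -0.0595  1.4801  0.0145  1.3269 -1.0287]
```

View pics/s1.png

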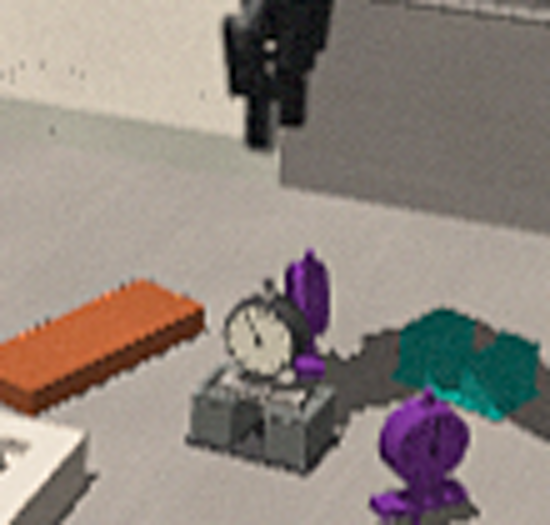

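View pics/t1.png

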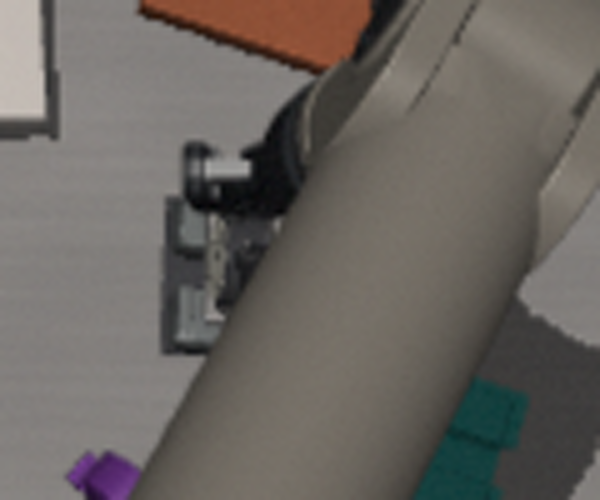

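The gripper is above the gauge and the scene is unchanged (gauge in s1 at (265,335)). I'll let the arm settle while lowering part of the way.

carry_out --steps '[[[0,0,-0.01,0,0,0,0],[0,0,-0.015,0,0,0,0],[0,0,-0.02,0,0,0,0],[0,0,-0.01,0,0,0,0],[0,0,0,0,0,0,0],[0,0,0,0,0,0,0],[0,0,0,0,0,0,0],[0,0,0,0,0,0,0]]]'

```text
clock: 2.6
tool_pos: [0.4576, -0.3239, 0.1672]
orientation: [3.14, -0.042, 0.003]
force: [0.0, 0.9, 0.4]
opening: 0.0426
```

```bash
python3 - <<'E'
from h import *
for i in range(3):
    P=cams.get_image("side");s=sensors.observe();print(s["clock"],s["tool_pos"],s["orientation"],s["dq"])
crop(P,(90,195,320,430),5,"s2.png")
w=cloud(P);m=(w[...,2]>.145)&(w[...,2]<.30)&(w[...,0]>.38)&(w[...,0]<.55)&(w[...,1]>-.42)&(w[...,1]<-.22)
for lo in(.15,.16,.17,.18):
    k=m&(w[...,2]>lo)&(w[...,2]<lo+.01);p=w[k];print(lo,len(p),p.min(0) if len(p) else 0,p.max(0) if len(p) else 0)
E
```

```text
2.65 [ 0.4576 -0.3238  0.1671] [ 3.1403 -0.0422  0.0023] [-0.0019  0.0018 -0.0012  0.0049  0.0003 -0.0026  0.0011]
2.7 [ 0.4575 -0.3237  0.1669] [ 3.1405 -0.042   0.0018] [-0.0011  0.0024  0.0015  0.0043  0.0011 -0.0009 -0.0011]
2.75 [ 0.4574 -0.3236  0.1668] [ 3.1407 -0.042   0.0015] [-0.0021  0.004  -0.0006  0.005   0.0005 -0.0008  0.0001]
0.15 0 0 0
0.16 0 0 0
0.17 6 [ 0.4499 -0.3473  0.176 ] [ 0.4685 -0.2967  0.1799]
0.18 28 [ 0.4458 -0.3509  0.1802] [ 0.4637 -0.2855  0.19  ]
```

View pics/s2.png

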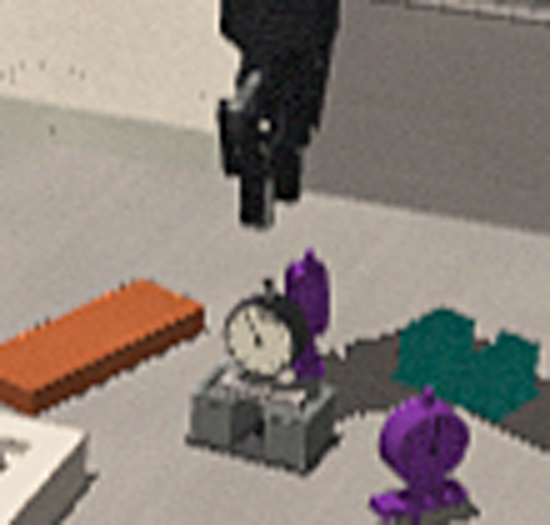

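carry_out --steps '[[[0,0,-0.012,0,0,0,0],[0,0,-0.015,0,0,0,0],[0,0,-0.015,0,0,0,0],[0,0,-0.015,0,0,0,0],[0,0,-0.012,0,0,0,0],[0,0,-0.01,0,0,0,0],[0,0,0,0,0,0,0],[0,0,0,0,0,0,0]]]'

```text
clock: 3.55
tool_pos: [0.4572, -0.3234, 0.0872]
orientation: [3.141, -0.042, 0.0]
force: [-0.1, 0.2, -0.6]
opening: 0.0426
```

```bash
python3 - <<'E'
from h import *
P=cams.get_image("side");s=sensors.observe();print(s["clock"],s["tool_pos"],s["orientation"],s["force"])
crop(P,(110,195,330,420),6,"s3.png")
E
```

```text
3.6 [ 0.4576 -0.3237  0.0878] [ 3.1406 -0.0421  0.0017] [ 0.2603  0.7215 -0.4467]
```

View pics/s3.png

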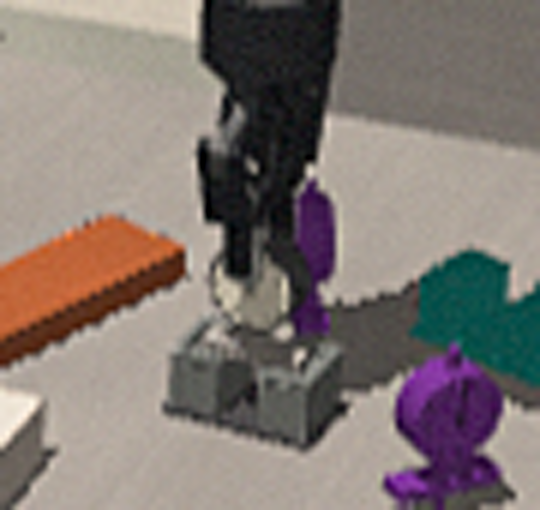

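The fingers straddle the case, with the near finger over the dial at (240,250). Closing now.

carry_out --steps '[[[0,0,0,0,0,0,0.3],[0,0,0,0,0,0,0.5],[0,0,0,0,0,0,0.7],[0,0,0,0,0,0,1],[0,0,0,0,0,0,1],[0,0,0,0,0,0,1],[0,0,0,0,0,0,1],[0,0,0,0,0,0,1]]]' --newtons 50

```text
clock: 4.4
tool_pos: [0.4578, -0.324, 0.0883]
orientation: [3.14, -0.042, 0.003]
force: [-0.3, 0.6, 4.7]
opening: 0.0226
```

```bash
python3 - <<'E'
from h import *
s=sensors.observe();print(s["tool_pos"],s["orientation"],s["force"],s["moment"],s["opening"])
E
```

```text
[ 0.4578 -0.324   0.0883] [ 3.14   -0.0423  0.0027] [-0.3205  0.5893  4.6842] [0.0155 0.0753 0.0336] 0.022598355963781718
```

carry_out --steps '[[[0,0,0.003,0,0,0,1],[0,0,0.007,0,0,0,1],[0,0,0.015,0,0,0,1],[0,0,0.02,0,0,0,1],[0,0,0.02,0,0,0,1],[0,0,0.015,0,0,0,1],[0,0,0,0,0,0,1],[0,0,0,0,0,0,1]]]'

```text
clock: 5.2
tool_pos: [0.4565, -0.3229, 0.1663]
orientation: [-3.14, 0.042, 0.002]
force: [-1.0, -0.1, -3.8]
opening: 0.0229
```

```bash
python3 - <<'E'
from h import *
P=cams.get_image("side");s=sensors.observe();print(s["tool_pos"],s["orientation"],s["force"],s["moment"],s["opening"])
crop(P,(110,195,330,420),6,"s4.png")
E
```

```text
[ 0.4561 -0.3227  0.1657] [-3.1395  0.042   0.0042] [-0.6594  0.9374 -4.2308] [-0.0345  0.0119  0.0128] 0.022795142190300453
```

View pics/s4.png

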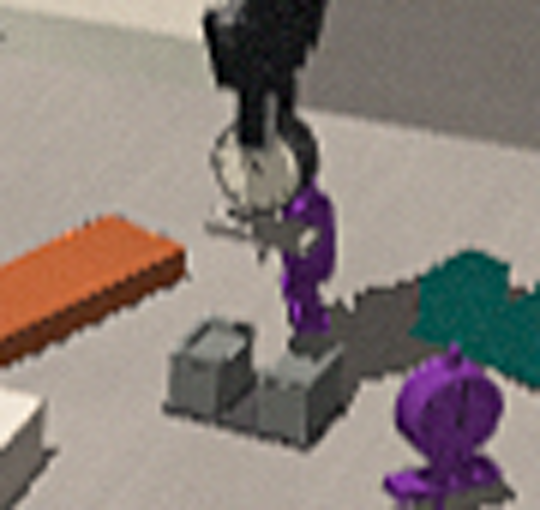

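The gauge is lifted clear and upright, with the probe at (262,255). Moving above the groove.

carry_out --steps '[[[0.008,0.018,0.005,0,0,0.5,1],[0.015,0.034,0.005,0,0,0.5,1],[0.018,0.042,0,0,0,0.5,1],[0.02,0.045,0,0,0,0.5,1],[0.02,0.045,0,0,0,0.5,1],[0.018,0.042,0,0,0,0.5,1],[0.014,0.032,0,0,0,0.5,1],[0.008,0.018,0,0,0,0,1]]]'

```text
clock: 6.05
tool_pos: [0.5783, -0.0401, 0.1761]
orientation: [-3.136, -0.066, 0.002]
force: [0.1, -0.5, -3.6]
opening: 0.0223
```

carry_out --steps '[[[0,0,-0.01,0,0,0,1],[0,0,-0.015,0,0,0,1],[0,0,-0.015,0,0,0,1],[0,0,-0.01,0,0,0,1],[0,0,0,0,0,0,1],[0,0,0,0,0,0,1],[0,0,0,0,0,0,1],[0,0,0,0,0,0,1]]]'

```text
clock: 6.85
tool_pos: [0.5788, -0.0475, 0.1282]
orientation: [3.141, 0.054, 0.003]
force: [1.0, -0.6, -3.9]
opening: 0.0226
```

```bash
python3 - <<'E'
from h import *
import pickle
P=cams.get_image("side");Q=cams.get_image("top");s=sensors.observe();print(s["clock"],s["tool_pos"],s["orientation"],s["force"],s["moment"],s["opening"],s["dq"])
pickle.dump((P,Q),open("m.pkl","wb"))
crop(P,(130,250,210,345),5,"s5.png")
crop(Q,(100,260,255,435),4,"t5.png")
E
```

```text
6.95 [ 0.5786 -0.0474  0.1279] [3.141  0.0537 0.0021] [-0.79   -0.3039 -4.4612] [0.0151 0.0201 0.0289] 0.022131138310332324 [-0.0004  0.002  -0.001   0.006  -0.0002  0.0009  0.0003]
```

View pics/s5.png

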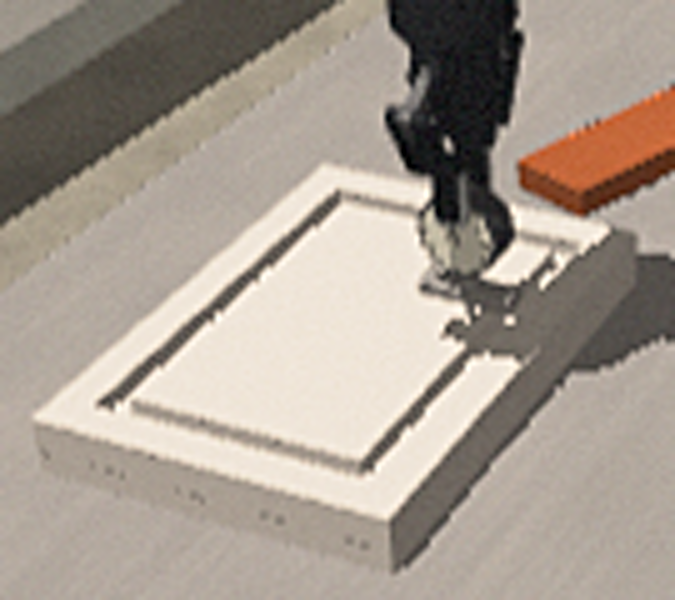

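View pics/t5.png

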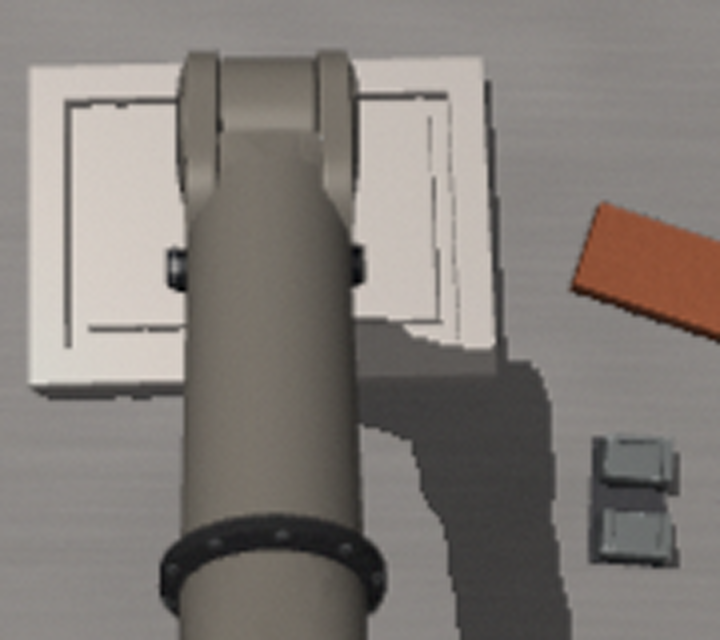

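```bash
python3 - <<'E'
from h import *
import pickle
for n in("side","top"):
    P=pickle.load(open(n+"0.pkl","rb"));g=cv2.cvtColor(P["image"],cv2.COLOR_BGR2GRAY).astype(np.float32)
    Ti=np.linalg.inv(P["T"]);K=P["intrinsics"];w=cloud(P)
    th=.0351;ex=np.array([np.cos(th),np.sin(th),0]);ey=np.array([-np.sin(th),np.cos(th),0])
    o=np.array([.577,-.0466,.040])
    xs=np.arange(-.06,.04,.002);ys=np.linspace(-.1,.1,81)
    A=o+xs[:,None,None]*ex+ys[None,:,None]*ey
    c=A@Ti[:3,:3].T+Ti[:3,3];uv=c[...,:2]/c[...,2:]*[K[0,0],K[1,1]]+[K[0,2],K[1,2]]
    m=uv.astype(np.float32)
    I=cv2.remap(g,m[...,0],m[...,1],cv2.INTER_LINEAR).mean(1)
    print(n);print(np.c_[xs*1000,I].round(0)[np.r_[0:50]].T.astype(int).tolist())
    # depth-based: deviation below plane, along rows (board frame)
    q=w.reshape(-1,3);q=q[~np.isnan(q[:,0])];d=q-o;bx=d@ex;by=d@ey
    for a in np.arange(-.016,.022,.003):
        k=(abs(by)<.1)&(abs(bx-a)<.0015);print(round(a*1000),k.sum(),np.median(q[k,2]).round(4),end="; ")
    print()
# stand in current views
P,Q=pickle.load(open("m.pkl","rb"))
for n,X in(("side",P),("top",Q)):
    w=cloud(X);x,y,z=w[...,0],w[...,1],w[...,2]
    m=(x>.38)&(x<.53)&(y>-.38)&(y<-.27)&(z>.025)&(z<.06)
    p=w[m];print(n,"stand",cv2.minAreaRect(p[:,:2].astype(np.float32)),len(p),np.median(p[:,2]))
crop(Q,(195,255,390,440),10,"st.png")
w=cloud(P);x,y,z=w[...,0],w[...,1],w[...,2]
m=(x>.52)&(x<.64)&(y>-.08)&(y<.0)&(z>.055)&(z<.16);p=w[m]
for lo in np.arange(.05,.15,.008):
    k=m&(z>lo)&(z<lo+.008);
    if k.sum():print(round(lo,3),k.sum(),w[k].min(0),w[k].max(0))
E
```

```text
side
[[-60, -58, -56, -54, -52, -50, -48, -46, -44, -42, -40, -38, -36, -34, -32, -30, -28, -26, -24, -22, -20, -18, -16, -14, -12, -10, -8, -6, -4, -2, 0, 2, 4, 6, 8, 10, 12, 14, 16, 18, 20, 22, 24, 26, 28, 30, 32, 34, 36, 38], [90, 98, 100, 100, 100, 99, 99, 98, 97, 93, 91, 107, 152, 202, 228, 231, 229, 226, 225, 225, 225, 225, 225, 226, 227, 229, 233, 227, 196, 144, 101, 85, 91, 125, 177, 216, 231, 230, 228, 226, 225, 225, 225, 225, 225, 225, 225, 225, 225, 225]]
-16 31 0.0392; -13 39 0.0393; -10 23 0.0391; -7 2 0.0374; -4 0 nan; -1 11 0.0284; 2 34 0.0275; 5 71 0.0309; 8 93 0.0343; 11 32 0.0392; 14 33 0.0396; 17 32 0.0395; 20 35 0.0394; 
top
[[-60, -58, -56, -54, -52, -50, -48, -46, -44, -42, -40, -38, -36, -34, -32, -30, -28, -26, -24, -22, -20, -18, -16, -14, -12, -10, -8, -6, -4, -2, 0, 2, 4, 6, 8, 10, 12, 14, 16, 18, 20, 22, 24, 26, 28, 30, 32, 34, 36, 38], [130, 130, 130, 130, 128, 118, 92, 66, 60, 62, 68, 92, 131, 174, 191, 192, 191, 192, 191, 191, 191, 191, 191, 191, 191, 191, 191, 191, 191, 190, 182, 155, 116, 116, 153, 186, 191, 191, 191, 190, 190, 190, 190, 190, 190, 190
[... 543 characters left out ...]
.065 ]
0.066 1 [ 0.5774 -0.0464  0.0679] [ 0.5774 -0.0464  0.0679]
0.074 27 [ 0.5475 -0.0556  0.0748] [ 0.6071 -0.0348  0.0819]
0.082 82 [ 0.5445 -0.0585  0.0821] [ 0.6088 -0.0334  0.09  ]
0.09 6 [ 0.5732 -0.0477  0.0904] [ 0.6006 -0.0344  0.0972]
0.098 11 [ 0.5634 -0.0378  0.0985] [ 0.5947 -0.0317  0.1058]
0.106 29 [ 0.5548 -0.0418  0.106 ] [ 0.6009 -0.0302  0.1137]
0.114 38 [ 0.5518 -0.0596  0.114 ] [ 0.6053 -0.0321  0.1218]
0.122 42 [ 0.5493 -0.0581  0.122 ] [ 0.6025 -0.0301  0.1299]
0.13 36 [ 0.5496 -0.056   0.1302] [ 0.6029 -0.0302  0.1376]
0.138 42 [ 0.5527 -0.0596  0.1383] [ 0.6021 -0.0238  0.146 ]
0.146 47 [ 0.5564 -0.0675  0.146 ] [ 0.5936 -0.0198  0.1539]
  return _methods._mean(a, axis=axis, dtype=dtype,
  ret = ret.dtype.type(ret / rcount)
```

View pics/st.png

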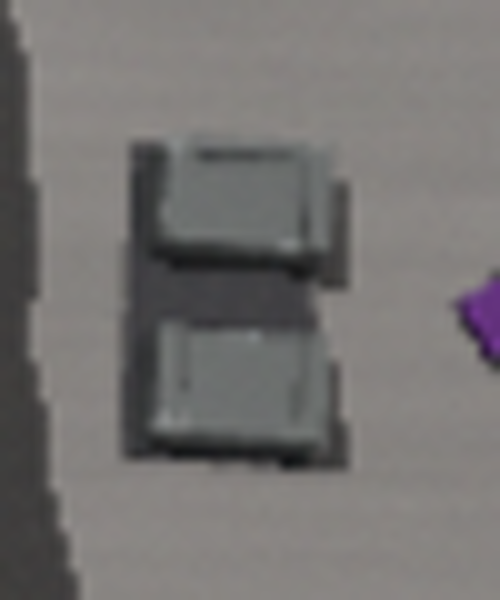

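Depth data put the groove centre at x≈0.577 and the gauge's probe at 0.577 at the same y, with the yaw matched, so no correction is needed. Expected depth is about 12 mm. I'll lower to just above contact.

carry_out --steps '[[[0,0,-0.007,0,0,0,1],[0,0,-0.009,0,0,0,1],[0,0,-0.007,0,0,0,1],[0,0,-0.003,0,0,0,1],[0,0,0,0,0,0,1],[0,0,0,0,0,0,1],[0,0,0,0,0,0,1],[0,0,0,0,0,0,1]]]'

```text
clock: 7.75
tool_pos: [0.5785, -0.0474, 0.1017]
orientation: [3.141, 0.054, 0.001]
force: [0.4, -0.1, -4.4]
opening: 0.0227
```

```bash
python3 - <<'E'
from h import *
P=cams.get_image("side");
for i in range(3):
    cams.get_image("top");s=sensors.observe();print(s["clock"],s["tool_pos"],s["orientation"],s["force"],s["moment"])
crop(P,(150,220,270,345),8,"s6.png")
E
```

```text
7.85 [ 0.5783 -0.0474  0.1015] [3.141  0.0538 0.0011] [ 0.947   0.5952 -3.3821] [ 0.0267 -0.0558 -0.0143]
7.9 [ 0.5783 -0.0474  0.1014] [3.1411 0.0538 0.0007] [ 0.5382 -0.1904 -4.5124] [-0.0468  0.0153 -0.0026]
7.95 [ 0.5782 -0.0474  0.1014] [3.1411 0.0538 0.0005] [-0.5584 -0.2999 -2.9808] [-0.0091  0.0067 -0.0407]
```

View pics/s6.png

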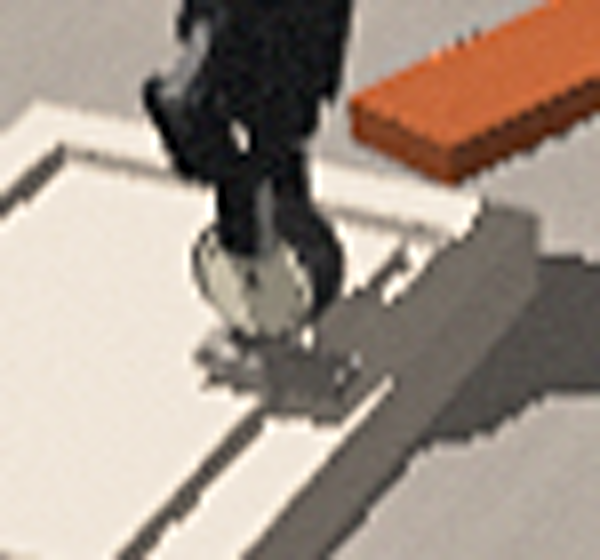

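The gauge straddles the groove line, with the probe lined up with the dark groove at (265,410). Free-hanging Fz is about -3.9 N. I'll step down slowly.

carry_out --steps '[[[0,0,-0.001,0,0,0,1],[0,0,-0.001,0,0,0,1],[0,0,-0.001,0,0,0,1],[0,0,-0.001,0,0,0,1],[0,0,-0.001,0,0,0,1],[0,0,-0.001,0,0,0,1],[0,0,-0.001,0,0,0,1],[0,0,0,0,0,0,1]]]'

```text
clock: 8.75
tool_pos: [0.5781, -0.0474, 0.0942]
orientation: [3.141, 0.054, 0.0]
force: [-0.3, -0.5, -3.0]
opening: 0.0223
```

```bash
cat > f.py <<'E'
from h import *
F=[];
for i in range(3):
    cams.get_image("top");s=sensors.observe();F.append(np.r_[s["tool_pos"],s["force"],s["moment"]])
print(s["clock"],np.mean(F,0),s["orientation"])
E
python3 f.py
```

```text
8.9 [ 0.5781 -0.0474  0.0942 -0.3389 -0.0095 -3.4647  0.0354  0.0049 -0.0085] [3.1411 0.0539 0.0001]
```

carry_out --steps '[[[0,0,-0.0007,0,0,0,1],[0,0,-0.0007,0,0,0,1],[0,0,-0.0006,0,0,0,1],[0,0,0,0,0,0,1],[0,0,0,0,0,0,1],[0,0,0,0,0,0,1],[0,0,0,0,0,0,1],[0,0,0,0,0,0,1]]]'

```text
clock: 9.7
tool_pos: [0.5783, -0.0474, 0.0923]
orientation: [3.141, 0.054, 0.001]
force: [-0.8, -0.3, 0.5]
opening: 0.0228
```

```bash
python3 f.py
```

```text
9.85 [ 0.5782 -0.0474  0.0923 -0.3982  0.2115 -0.4541  0.0007  0.0748 -0.0253] [3.1411 0.0538 0.0003]
```

Contact at about 3.4 N, which matches the probe spring. Continuing.

carry_out --steps '[[[0,0,-0.0005,0,0,0,1],[0,0,-0.0005,0,0,0,1],[0,0,0,0,0,0,1],[0,0,0,0,0,0,1],[0,0,0,0,0,0,1],[0,0,0,0,0,0,1],[0,0,0,0,0,0,1],[0,0,0,0,0,0,1]]]'

```text
clock: 10.65
tool_pos: [0.5781, -0.0474, 0.0912]
orientation: [3.141, 0.054, -0.0]
force: [-0.3, -0.5, -1.1]
opening: 0.0223
```

```bash
python3 f.py
```

```text
10.8 [ 0.5781 -0.0474  0.0912  0.2055 -0.0321 -1.1155 -0.0417  0.0111  0.0038] [ 3.1411  0.0539 -0.    ]
```

carry_out --steps '[[[0,0,-0.0005,0,0,0,1],[0,0,-0.0005,0,0,0,1],[0,0,0,0,0,0,1],[0,0,0,0,0,0,1],[0,0,0,0,0,0,1],[0,0,0,0,0,0,1],[0,0,0,0,0,0,1],[0,0,0,0,0,0,1]]]'

```text
clock: 11.6
tool_pos: [0.5782, -0.0474, 0.0908]
orientation: [3.141, 0.054, 0.001]
force: [-2.0, -0.8, 6.7]
opening: 0.0227
```

```bash
python3 f.py
```

```text
11.75 [ 0.5782 -0.0474  0.0908 -2.1853 -0.3942  5.2664  0.034   0.5504 -0.0371] [3.141  0.0537 0.0006]
```

The foot touches: about 9 N total, but My is 0.55 Nm, so one end (-x) is taking the load first. I'll yield to that moment with a small +y turn.

carry_out --steps '[[[0,0,0,0,0.15,0,1],[0,0,0,0,0.15,0,1],[0,0,0,0,0.1,0,1],[0,0,0,0,0,0,1],[0,0,0,0,0,0,1],[0,0,0,0,0,0,1],[0,0,0,0,0,0,1],[0,0,0,0,0,0,1]]]'

```text
clock: 12.55
tool_pos: [0.5783, -0.0474, 0.0909]
orientation: [3.141, 0.054, -0.01]
force: [-1.3, -0.3, 5.2]
opening: 0.0228
```

```bash
python3 f.py
```

```text
12.7 [ 0.5783 -0.0475  0.0909 -2.3376  0.2825  5.454  -0.0096  0.461   0.0096] [ 3.141   0.0537 -0.0099]
```

carry_out --steps '[[[-0.0002,0,0,0,0,0,1],[-0.0002,0,0,0,0,0,1],[0,0,0,0,0,0,1],[0,0,0,0,0,0,1],[0,0,0,0,0,0,1],[0,0,0,0,0,0,1],[0,0,0,0,0,0,1],[0,0,0,0,0,0,1]]]'

```text
clock: 13.5
tool_pos: [0.5782, -0.0475, 0.0908]
orientation: [3.141, 0.054, -0.009]
force: [-1.6, 0.1, 6.0]
opening: 0.0225
```

```bash
python3 f.py
```

```text
13.65 [ 0.5782 -0.0475  0.0909 -1.9833 -0.31    5.7876 -0.0177  0.3134  0.0255] [ 3.141   0.0537 -0.0088]
```

carry_out --steps '[[[-0.0003,0,0,0,0,0,1],[-0.0003,0,0,0,0,0,1],[0,0,0,0,0,0,1],[0,0,0,0,0,0,1],[0,0,0,0,0,0,1],[0,0,0,0,0,0,1],[0,0,0,0,0,0,1],[0,0,0,0,0,0,1]]]'

```text
clock: 14.45
tool_pos: [0.578, -0.0475, 0.0908]
orientation: [3.141, 0.054, -0.008]
force: [-1.0, -0.1, 4.6]
opening: 0.0225
```

```bash
python3 f.py; python3 f.py
```

```text
14.6 [ 0.578  -0.0475  0.0908 -0.719  -0.0928  5.2106 -0.0276  0.0102 -0.003 ] [ 3.1411  0.0537 -0.0076]
14.75 [ 0.578  -0.0474  0.0908 -0.577  -0.5016  5.285  -0.0338  0.047  -0.0216] [ 3.1411  0.0537 -0.0078]
```

The moment is now about zero, with contact total around 9 N (foot ≈5 N). I'll add a touch of pressure for a firm seat and hold.

carry_out --steps '[[[0,0,-0.0002,0,0,0,1],[0,0,-0.0001,0,0,0,1],[0,0,0,0,0,0,1],[0,0,0,0,0,0,1],[0,0,0,0,0,0,1],[0,0,0,0,0,0,1],[0,0,0,0,0,0,1],[0,0,0,0,0,0,1]]]'

```text
clock: 15.55
tool_pos: [0.578, -0.0474, 0.0908]
orientation: [3.141, 0.054, -0.008]
force: [-0.1, -0.7, 6.0]
opening: 0.0225
```

```bash
python3 f.py; python3 - <<'E'
from h import *
P=cams.get_image("side");crop(P,(150,220,270,345),8,"s7.png")
E
```

```text
15.7 [ 0.578  -0.0475  0.0908 -1.0771 -0.1811  6.6626 -0.0282  0.1464 -0.0001] [ 3.141   0.0537 -0.0075]
```

View pics/s7.png

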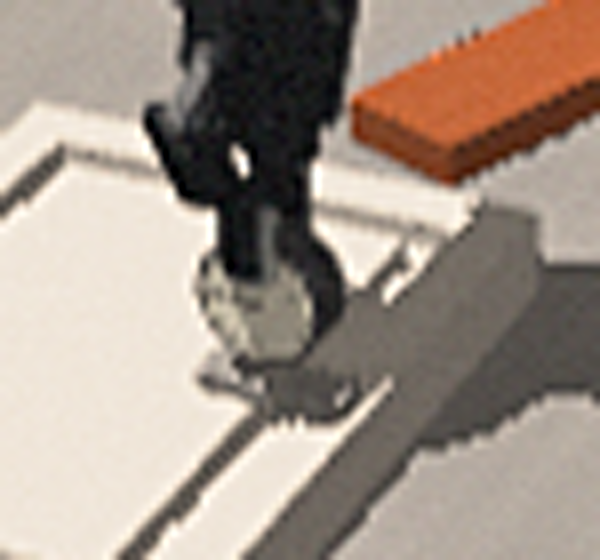

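The foot sits on the board across the groove, (200,380) to (350,405), with the pressed z unchanged at 0.0908 and about 10.5 N total. Holding a bit longer, then lifting straight up.

carry_out --steps '[[[0,0,0,0,0,0,1],[0,0,0,0,0,0,1],[0,0,0,0,0,0,1],[0,0,0,0,0,0,1],[0,0,0,0,0,0,1],[0,0,0,0,0,0,1],[0,0,0,0,0,0,1],[0,0,0,0,0,0,1]]]'

```text
clock: 16.55
tool_pos: [0.578, -0.0474, 0.0908]
orientation: [3.141, 0.054, -0.007]
force: [-0.3, -0.5, 6.8]
opening: 0.0224
```

carry_out --steps '[[[0,0,0.002,0,0,0,1],[0,0,0.005,0,0,0,1],[0,0,0.013,0,0,0,1],[0,0,0.02,0,0,0,1],[0,0,0.02,0,0,0,1],[0,0,0.015,0,0,0,1],[0,0,0.004,0,0,0,1],[0,0,0,0,0,0,1]]]'

```text
clock: 17.35
tool_pos: [0.5773, -0.0474, 0.1694]
orientation: [-3.141, -0.054, 0.01]
force: [0.2, 0.7, -4.8]
opening: 0.0223
```

```bash
python3 f.py; python3 - <<'E'
from h import *
P=cams.get_image("side");crop(P,(130,220,260,345),7,"s8.png")
w=cloud(P);x,y,z=w[...,0],w[...,1],w[...,2]
m=(x>.52)&(x<.64)&(y>-.1)&(y<.02)&(z>.055)&(z<.2)
for lo in np.arange(.09,.19,.008):
    k=m&(z>lo)&(z<lo+.008)
    if k.sum():print(round(lo,3),k.sum(),w[k].min(0),w[k].max(0))
k=m&(z>.108)&(z<.128);p=w[k];print("foot slope deg",np.degrees(np.polyfit(p[:,0],p[:,2],1)[0]))
E
```

```text
17.5 [ 0.5763 -0.0474  0.1679  0.3146  0.0567 -4.1106 -0.0011  0.0001 -0.035 ] [-3.1408 -0.0539  0.0155]
0.106 2 [ 0.574  -0.0452  0.1068] [ 0.5745 -0.0441  0.1097]
0.114 29 [ 0.5426 -0.055   0.1164] [ 0.607  -0.0335  0.1218]
0.122 87 [ 0.5421 -0.0574  0.1224] [ 0.6083 -0.0338  0.1297]
0.13 5 [ 0.5662 -0.0411  0.1321] [ 0.5773 -0.0376  0.1363]
0.138 12 [ 0.5642 -0.0384  0.1387] [ 0.5868 -0.031   0.1459]
0.146 29 [ 0.5524 -0.0471  0.1464] [ 0.5992 -0.0308  0.1537]
0.154 41 [ 0.5485 -0.0564  0.1541] [ 0.6014 -0.0308  0.1619]
0.162 46 [ 0.5466 -0.0537  0.1622] [ 0.6019 -0.0306  0.1699]
0.17 38 [ 0.547  -0.0547  0.1704] [ 0.6    -0.0293  0.1779]
0.178 41 [ 0.5489 -0.0569  0.1785] [ 0.5972 -0.0227  0.1858]
0.186 49 [ 0.5533 -0.0641  0.1864] [ 0.5904 -0.0204  0.1937]
foot slope deg 0.764429362697591
```

View pics/s8.png

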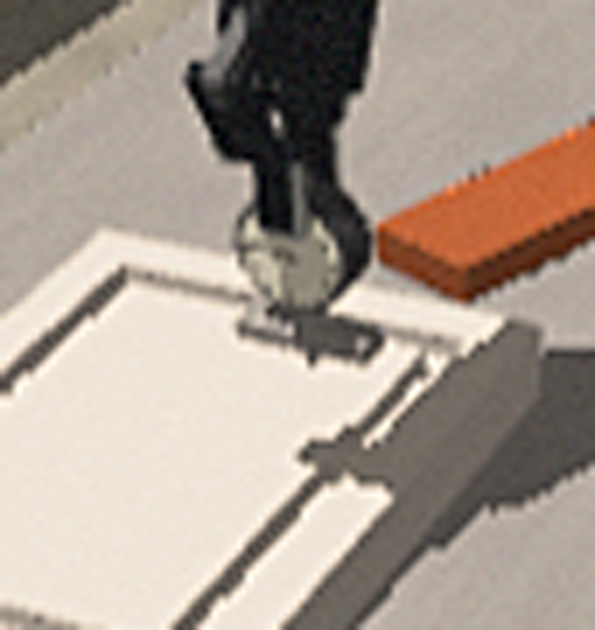

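The probe now sticks out less (tip at (312,362)), the gauge is still upright, and the grip is secure. Returning above the stand.

carry_out --steps '[[[-0.008,-0.018,0,0,-0.2,-0.5,1],[-0.014,-0.032,0,0,0,-0.5,1],[-0.018,-0.042,0,0,0,-0.5,1],[-0.02,-0.045,0,0,0,-0.5,1],[-0.02,-0.045,0,0,0,-0.5,1],[-0.018,-0.042,0,0,0,-0.5,1],[-0.014,-0.034,0,0,0,-0.5,1],[-0.008,-0.018,0,0,0,0,1]]]'

```text
clock: 18.35
tool_pos: [0.4526, -0.3293, 0.1683]
orientation: [3.138, -0.055, -0.011]
force: [0.3, -0.5, -3.4]
opening: 0.0225
```

carry_out --steps '[[[0,0,-0.01,0,0,0,1],[0,0,-0.015,0,0,0,1],[0,0,-0.01,0,0,0,1],[0,0,0,0,0,0,1],[0,0,0,0,0,0,1],[0,0,0,0,0,0,1],[0,0,0,0,0,0,1],[0,0,0,0,0,0,1]]]'

```text
clock: 19.15
tool_pos: [0.4575, -0.3236, 0.1345]
orientation: [3.141, -0.042, -0.004]
force: [-0.7, -0.1, -3.4]
opening: 0.0226
```

```bash
python3 f.py; python3 - <<'E'
from h import *
P=cams.get_image("side");crop(P,(110,195,330,420),6,"s9.png")
w=cloud(P);x,y,z=w[...,0],w[...,1],w[...,2]
m=(x>.40)&(x<.52)&(y>-.37)&(y<-.27)
for lo,hi in((.055,.078),(.078,.092),(.1,.14)):
    k=m&(z>lo)&(z<hi)
    if k.sum():print(lo,k.sum(),w[k].min(0),w[k].max(0))
E
```

```text
19.3 [ 0.4573 -0.3235  0.1343  0.1422 -0.2021 -3.7473 -0.0068 -0.0148 -0.0099] [ 3.1412 -0.042  -0.0049]
0.055 2 [ 0.4542 -0.3193  0.0729] [ 0.4547 -0.3184  0.0763]
0.078 61 [ 0.4236 -0.3349  0.0811] [ 0.4873 -0.3095  0.092 ]
0.1 123 [ 0.4278 -0.3339  0.1003] [ 0.4864 -0.3042  0.1399]
```

View pics/s9.png

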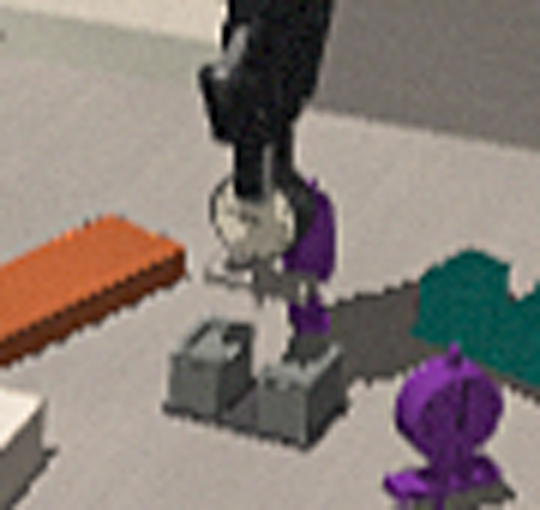

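Aligned over the stand to within ~1.5 mm. Lowering into the pocket.

carry_out --steps '[[[0.001,0,-0.006,0,0,0,1],[0,0,-0.01,0,0,0,1],[0,0,-0.01,0,0,0,1],[0,0,-0.008,0,0,0,1],[0,0,-0.004,0,0,0,1],[0,0,-0.002,0,0,0,1],[0,0,-0.001,0,0,0,1],[0,0,0,0,0,0,1]]]'

```text
clock: 20.15
tool_pos: [0.4583, -0.3235, 0.0931]
orientation: [3.141, -0.042, -0.005]
force: [-0.4, 0.7, -3.3]
opening: 0.0222
```

```bash
python3 f.py
```

```text
20.3 [ 0.4584 -0.3236  0.0933 -0.0024 -0.2806 -3.1346 -0.0395 -0.0037  0.0153] [ 3.1409 -0.0422 -0.0042]
```

carry_out --steps '[[[0,0,-0.001,0,0,0,1],[0,0,-0.001,0,0,0,1],[0,0,-0.001,0,0,0,1],[0,0,-0.001,0,0,0,1],[0,0,0,0,0,0,1],[0,0,0,0,0,0,1],[0,0,0,0,0,0,1],[0,0,0,0,0,0,1]]]'

```text
clock: 21.1
tool_pos: [0.4581, -0.3234, 0.0889]
orientation: [-3.141, 0.042, 0.005]
force: [-0.6, -0.2, -3.7]
opening: 0.0223
```

```bash
python3 f.py
```

```text
21.25 [ 0.4581 -0.3234  0.089  -0.0382 -0.     -3.8224 -0.0107 -0.0114 -0.0093] [-3.1412  0.0422  0.0053]
```

carry_out --steps '[[[0,0,-0.0005,0,0,0,1],[0,0,-0.0005,0,0,0,1],[0,0,-0.0003,0,0,0,1],[0,0,0,0,0,0,1],[0,0,0,0,0,0,1],[0,0,0,0,0,0,1],[0,0,0,0,0,0,1],[0,0,0,0,0,0,1]]]'

```text
clock: 22.05
tool_pos: [0.4581, -0.3236, 0.0883]
orientation: [3.141, -0.042, -0.005]
force: [-3.8, 0.8, 4.8]
opening: 0.0228
```

```bash
python3 f.py; python3 - <<'E'
from h import *
P=cams.get_image("side");crop(P,(110,195,330,420),6,"s10.png")
E
```

```text
22.2 [ 0.4581 -0.3236  0.0883 -3.5497  1.2816  5.7417  0.3415  0.6575  0.0475] [ 3.141  -0.0423 -0.0051]
```

View pics/s10.png

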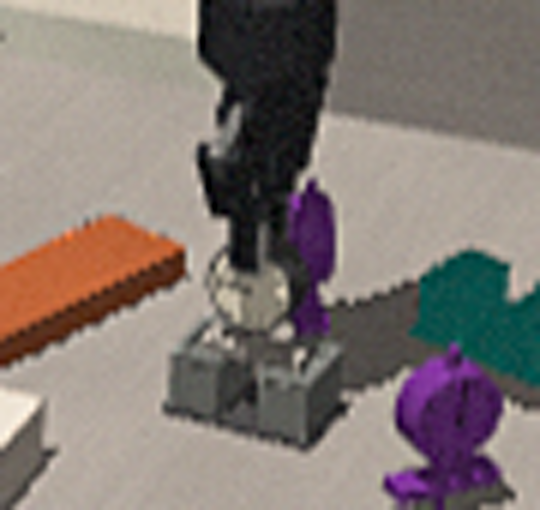

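The foot is on the pocket floor: TCP z is 0.0883, the same as at the pick. Relieving the load and opening.

carry_out --steps '[[[0,0,0.0004,0,0,0,1],[0,0,0.0003,0,0,0,0.43],[0,0,0,0,0,0,0.35],[0,0,0,0,0,0,0.25],[0,0,0,0,0,0,0.1],[0,0,0,0,0,0,0],[0,0,0,0,0,0,0],[0,0,0,0,0,0,0]]]' --newtons 20

```text
clock: 23.05
tool_pos: [0.4581, -0.3234, 0.0883]
orientation: [-3.141, 0.042, 0.005]
force: [0.2, -0.3, 0.6]
opening: 0.0426
```

```bash
python3 f.py; python3 - <<'E'
from h import *
P=cams.get_image("side");crop(P,(110,195,330,420),6,"s11.png");print(sensors.observe()["opening"])
E
```

```text
23.2 [ 0.4581 -0.3234  0.0883 -0.107   0.2552 -0.188   0.0258  0.0079  0.0126] [-3.1412  0.0422  0.0053]
0.04248191926183181
```

View pics/s11.png

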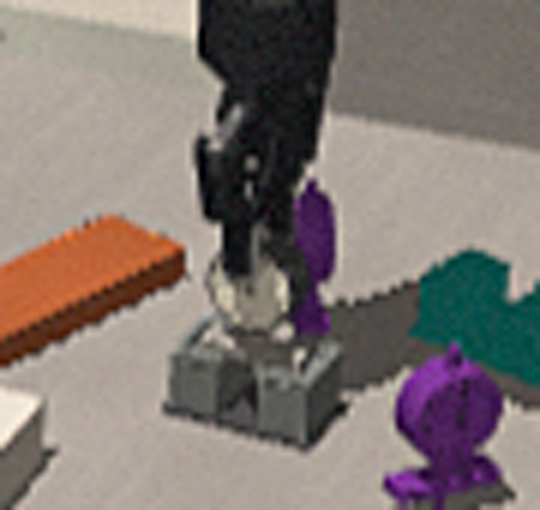

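The gripper is open and no force is felt. Retreating up, then back.

carry_out --steps '[[[0,0,0.005,0,0,0,0],[0,0,0.012,0,0,0,0],[0,0,0.018,0,0,0,0],[0,0,0.02,0,0,0,0],[0,0,0.025,0,0,0,0],[0,0,0.025,0,0,0,0],[0,0,0.02,0,0,0,0],[0,0,0.01,0,0,0,0]]]'

```text
clock: 24.05
tool_pos: [0.4593, -0.3241, 0.2268]
orientation: [3.139, -0.042, 0.002]
force: [0.8, -0.7, 0.3]
opening: 0.0428
```

carry_out --steps '[[[-0.01,-0.01,0,0,0,1,0],[-0.025,-0.02,0,0,0,3,0],[-0.03,-0.025,0,0,0,4,0],[-0.03,-0.025,0,0,0,4,0],[-0.03,-0.025,0,0,0,4,0],[-0.03,-0.025,0,0,0,4,0],[-0.02,-0.02,0,0,0,2,0],[-0.01,-0.01,0,0,0,0,0]]]'

```text
clock: 24.85
tool_pos: [0.2695, -0.4856, 0.2233]
orientation: [3.092, 0.549, -0.008]
force: [-0.9, 0.3, 0.5]
opening: 0.0424
```

```bash
python3 f.py; python3 - <<'E'
from h import *
P=cams.get_image("side");crop(P,(130,205,330,440),6,"s12.png")
Q=cams.get_image("top");cv2.imwrite("pics/t12.png",Q["image"])
w=cloud(P);x,y,z=w[...,0],w[...,1],w[...,2]
m=(x>.4)&(x<.52)&(y>-.37)&(y<-.27)&(z>.07)&(z<.14);p=w[m];print(p.min(0),p.max(0))
w=cloud(Q);x,y,z=w[...,0],w[...,1],w[...,2]
m=(x>.4)&(x<.52)&(y>-.37)&(y<-.27)&(z>.07)&(z<.14);p=w[m];print(p.min(0),p.max(0))
for t in("pan","spray","whetstone"):
  for d in nets.spot_in(t,Q)[:1]:print(t,np.round(d["position"],3),round(d["confidence"],2))
E
```

```text
25.0 [ 0.271  -0.4848  0.2232 -0.3337 -0.638  -0.0813 -0.0237  0.0009  0.0129] [-3.0916 -0.5556  0.0042]
[ 0.4287 -0.3361  0.0708] [ 0.485  -0.3033  0.1315]
[ 0.4313 -0.3372  0.0701] [ 0.4851 -0.3111  0.131 ]
pan [0.435 0.338 0.002] 0.75
spray [0.649 0.369 0.124] 0.58
whetstone [ 0.618 -0.383  0.022] 0.56
```

View pics/s12.png

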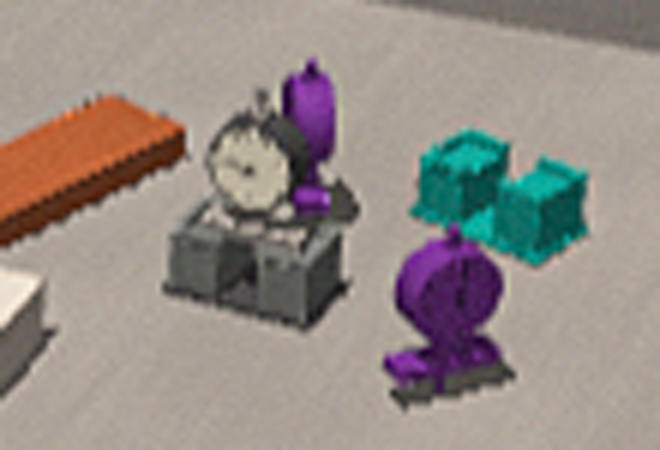

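View pics/t12.png

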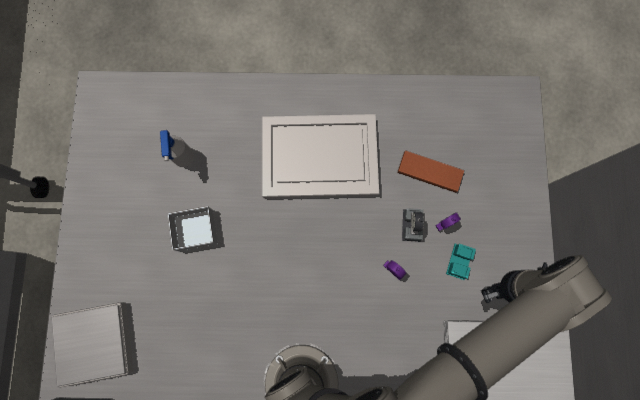

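The gauge stands upright in its grey stand (s12 at (255,165)) with the needle moved, and nothing else has shifted in the top view. Handing in.

```bash
python3 -c "
from rig import ctrl
print(ctrl.close_job())"
```

```text
the job is handed in; nothing more can be done
None
```

I measured the groove with the dial gauge, put the gauge back upright in its grey stand, and handed the job in at about 25 s.

**Measurement:** The gauge stood across the near-side groove, about half-way along. Contact force was 9–10.5 N in all, so the foot carried roughly 5–7 N, held for about 5 s. When the foot first touched, one end was taking the load. A 0.4° turn and about 1 mm of sideways relief removed that moment before I pressed harder. It came back slightly in the final hold, to 0.15 Nm, of which I put about 0.2 Nm down to the remaining sideways force. The camera depth images put the groove about 12 mm deep. I did not read the dial itself.

**Last checks:**
- **Gauge in stand:** The gripper height on set-down matched the pick (0.0883 m), the case is within about 2 mm of where it started, and it looks upright with the needle moved.
- **Other things:** The pan, spray bottle and whetstone are within about 3 mm of their first readings, within the measuring error. The look-alikes appear unmoved in the pictures.
- **Robot:** The arm is clear and touches nothing.
- **Not confirmed:** The top camera could not see the groove during the press because the arm was in the way. The probe's place in the groove rests on the side camera and on the force: about 3 N from the spring, then a firm stop.

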